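Pack the edge-finishing tray at the leather bench

TASK

Pack the finishing tray: set each of the three closed tins upright in the round dish of its size (largest tin in the largest dish, middle in the middle, smallest in the smallest) and stand the grooved wooden slicker upright in the square dish. Set things down rather than dropping them, and leave the two open, empty tins standing where they are on the bench.

Things in the scene. Friction and masses are not known exactly. Their poses are not given: they have to be found in the camera images.
- tin_large_center (a point): closed round metal tin with its slip lid on (flat unbroken silver top), 60 mm diameter, 50 mm high, full, about 140 g, standing upright on the bench. Point: its centre, 25 mm above its underside; z is its axis, upwards. Its smooth side can be gripped at any yaw, best at or a little above half height so that the fingertips clear the tray.
- tin_medium_center (a point): closed round metal tin with its slip lid on (flat unbroken silver top), 48 mm diameter, 50 mm high, full, about 90 g, standing upright on the bench. Point: its centre, 25 mm above its underside; z is its axis, upwards. Its smooth side can be gripped at any yaw, best at or a little above half height so that the fingertips clear the tray.
- tin_small_center (a point): closed round metal tin with its slip lid on (flat unbroken silver top), 36 mm diameter, 50 mm high, full, about 55 g, standing upright on the bench. Point: its centre, 25 mm above its underside; z is its axis, upwards. Its smooth side can be gripped at any yaw, best at or a little above half height so that the fingertips clear the tray.
- slicker_center (a point): edge slicker: a turned wooden rod with ring grooves, 34 mm diameter, 62 mm high, about 45 g, standing on end. Point: its centre, 31 mm above its underside; z is its axis, upwards. Can be gripped at any yaw.
- dish_large: the largest round wooden dish, fixed in the tray: 84 mm outside, 76 mm inside, floor 4 mm above its origin, rim 10 mm above its origin. Origin: centre of its underside, z up. The four dishes stand 2 by 2, 92 mm apart centre to centre, with their places shuffled, on a fixed square wooden tray (206 mm, floor 6 mm and lip 12 mm above the bench; the dishes' rims are 16 mm above the bench).
- dish_medium: the middle-sized round wooden dish, fixed in the tray: 72 mm outside, 64 mm inside, floor 4 mm above its origin, rim 10 mm above its origin. Origin: centre of its underside, z up. The four dishes stand 2 by 2, 92 mm apart centre to centre, with their places shuffled, on a fixed square wooden tray (206 mm, floor 6 mm and lip 12 mm above the bench; the dishes' rims are 16 mm above the bench).
- dish_small: the smallest round wooden dish, fixed in the tray: 60 mm outside, 52 mm inside, floor 4 mm above its origin, rim 10 mm above its origin. Origin: centre of its underside, z up. The four dishes stand 2 by 2, 92 mm apart centre to centre, with their places shuffled, on a fixed square wooden tray (206 mm, floor 6 mm and lip 12 mm above the bench; the dishes' rims are 16 mm above the bench).
- dish_square: the one square wooden dish, fixed in the tray: 58 x 58 mm outside, 50 x 50 mm inside, floor 4 mm above its origin, rim 10 mm above its origin. Origin: centre of its underside, z up. The four dishes stand 2 by 2, 92 mm apart centre to centre, with their places shuffled, on a fixed square wooden tray (206 mm, floor 6 mm and lip 12 mm above the bench; the dishes' rims are 16 mm above the bench).
- open_large_center (a point): look-alike that stays: empty metal tin with NO lid, seen open and hollow from above (bare rim, dark dried wax on its floor), 60 mm diameter, 50 mm high, light. It stands on the bench among the others. Point: its centre, 25 mm above its underside; z up.
- open_medium_center (a point): look-alike that stays: empty metal tin with NO lid, seen open and hollow from above (bare rim, dark dried wax on its floor), 48 mm diameter, 50 mm high, light. It stands on the bench among the others. Point: its centre, 25 mm above its underside; z up.
Things that resemble listed ones, but are neither listed nor needed, are in the scene too. Leave any pink or purple look-alike of the part that bears tin_large_center alone. Leave any yellow look-alike of the part that bears slicker_center alone.

How it is judged:
By the outcome, as a careful person would: the job done as asked, in the order asked, and still so for the second after the job is handed in, with the robot touching nothing.
It also fails if it takes over 106 s, if anything falls off the work surface, if the arm or the gripper's body presses on something with over 40 N, if the wrist force passes 120 N, or if a joint passes its speed limit or range.

ROBOT

A 6-joint arm with a two-finger parallel gripper is mounted at the origin on the work surface. World frame = base frame: x ahead of the robot, y to its left, z up, the work surface at z = 0. Lengths are in m, angles in rad, forces in N, time in s.
With the tool pointing down it reaches from about 0.275 to 0.975 m from the base axis. Payload 8.4 kg.
Tool frame: the origin (TCP) lies midway between the tips of the shut fingers; the grasp point (between the pads) lies 19 mm behind it (env.grip_point_offset is the z of the grasp point in the tool frame, in m); z points along the fingers, y is the line along which they close (so a half turn about z gives the same grasp; the last joint's range is limited). The gripper opens to 92 mm and grips with 3 to 60 N. Pads are 20 mm wide; open, the fingers measure 128 mm over their backs; the gripper's body (75 mm by 189 mm) begins 69 mm behind the grasp point.
Start: joints at [-1.135, 0.353, 1.633, -0, 1.155, -0.002], TCP at [0.265, -0.566, 0.215] pointing down, gripper open.
Joint ranges: [-2.63, 2.63], [-0.92, 2.1], [0.06, 2.66], [-1.3, 4.44], [0, 2.69], [-3.02, 3.02]. Speed limits (rad/s): [2.22, 2.22, 2.79, 3.14, 3.14, 3.14].

INTERFACE

Orientations are given as a unit quaternion [w, x, y, z].
In Python, from rig import env, viewer, job_done gives the robot as it stands.
- The arm moves only by the shell command python3 -m creep 'ROWS'. ROWS is JSON, a list of rows, each an object of numbers: "x", "y", "z": the shift along the tool's x, y, z in m; "spin": the turn about the tool's z in degrees; "hand": the gripper command: -1 is fully open, 1 is shut, values between are in proportion. A call has exactly 5 rows; each row shifts and turns the commanded pose from where the row before left it, along the tool's axes as they then stand; what a row does not reach is not made up. A row lasts 1/10 s, in which the tool goes at most 50 mm and 8.59 degrees, less where a joint would pass 70% of its speed; a pose out of reach is approached as far as the arm can. A call with a gripper value outside its range is refused whole. The fingers move at their own pace and stop on an object; the grip force is fixed at half the most. Time passes only in rows, so rows that do not move let the fingers close, or fill a call up. It gives the time, the measured TCP pose, the force, the opening and the grip force at its end, in the units of the state.
- env.sense(): the state, without advancing time (a new reading comes with each control period).
- viewer.snapshot(name): name is "side" or "top"; returns a dict with "image" (420x560x3 uint8, red, green, blue), "z_map" (420x560 float32, m along the optical axis (not along the pixel's ray), 0 where there is no reading), "K" (3x3 intrinsics, pixels), "T" (4x4, takes a point from camera to world coordinates). Camera axes: x right, y down, z forward; pixel columns grow to the right and rows downward; lengths in m; the calibration is good to about 2 mm. A picture is of the moment at which its call begins.
- job_done(): hands the job in; it is judged then, once.
The state is a dict: "clock": time; "qpos": joint angles; "joint_vel": joint speeds; "tau": joint torques, N m; "tool_pos": TCP position; "eef_rot": TCP orientation; "contact_force": force on the tool from outside, world axes, zero at the start; "torque": the same for the moment, N m; "grip_width": finger opening in m; "grasp_force": force on a finger pad.
Only numpy, scipy, OpenCV 4.12 (cv2) and the standard library are available. Lean on these libraries where they do the work, as an engineer would, in place of code of your own. Each camera call takes 0.05 s, during which the arm holds its last target. There are 200 camera calls.

## Working session

There is one attempt and no reset: what is moved stays moved. The work goes in short steps, Python scripts to look and compute and a shell command to move; the robot and the scene stay as the last step left them, time stands still between calls to the robot, and variables do not carry over. Pictures are saved under pics/ and viewed, at most 14 in all, crops included, and the job is handed in when it is done.

```bash
mkdir -p pics
cat > h.py <<'E'
import numpy as np,cv2
from rig import env,viewer
def snap(n,f=None):
    s=viewer.snapshot(n)
    if f: cv2.imwrite('pics/'+f,s['image'][:,:,::-1])
    v,u=np.mgrid[:420,:560]; z=s['z_map']; K=s['K']
    P=np.stack([(u-K[0,2])*z/K[0,0],(v-K[1,2])*z/K[1,1],z],-1)
    s['W']=P@s['T'][:3,:3].T+s['T'][:3,3]; s['W'][z==0]=np.nan
    return s
E
python3 - <<'E'
from h import *
for n in('top','side'):
    s=snap(n,n+'0.png'); np.savez(n+'0.npz',**s); print(s['T'].round(3),s['K'])
st=env.sense();print(st['tool_pos'],st['eef_rot'],st['clock'],st['grip_width'],env.grip_point_offset)
E
```

```text
[[-0.017 -0.997  0.07   0.482]
 [-1.     0.018  0.012  0.   ]
 [-0.013 -0.07  -0.997  1.266]
 [ 0.     0.     0.     1.   ]] [[511.00454031   0.         283.40121344]
 [  0.         511.00454031 210.76566915]
 [  0.           0.           1.        ]]
[[-0.809 -0.276  0.519  0.054]
 [-0.588  0.392 -0.708  0.735]
 [-0.008 -0.878 -0.479  0.56 ]
 [ 0.     0.     0.     1.   ]] [[456.33094197   0.         275.73657796]
 [  0.         456.33094197 211.68922205]
 [  0.           0.           1.        ]]
[ 0.26478115 -0.56564307  0.21394206] [-6.10903612e-04  9.76139103e-01  2.17145256e-01 -1.30044025e-04] 0.1 0.09190081518456665 -0.0187
```

View pics/top0.png

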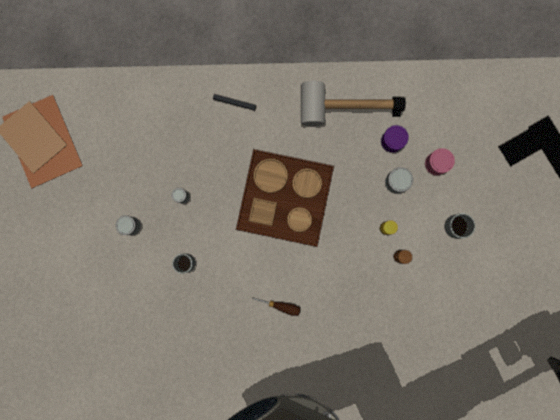

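View pics/side0.png

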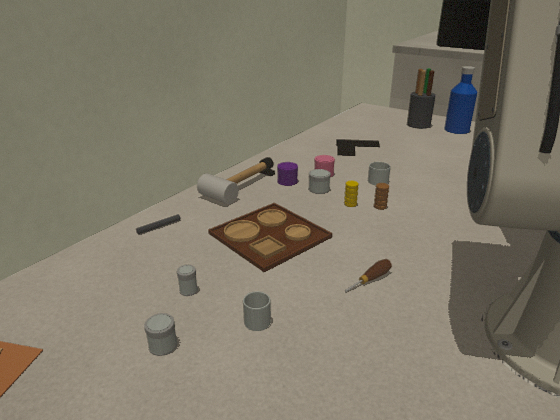

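The top view shows these candidates:
- **Silver, closed:** (400,180) large, (127,225) medium and (180,196) small.
- **Silver, open:** (460,226) and (184,263). These stay.
- **Coloured look-alikes:** purple (395,138), pink (441,161) and yellow (390,228). These stay.
- **Slicker:** the brown one at (404,257).
- **Dishes:** large (270,176), medium (307,184), small (299,219) and square (263,212).

Next I'll measure these and check one crop.

Run:
```python
from h import *
s=np.load('top0.npz');W=s['W']
v,u=np.mgrid[:420,:560]
for n,(a,b),h in [('L',(400,180),.05),('M',(127,225),.05),('S',(180,196),.05),('slick',(404,257),.062),('yel',(390,228),.062),('purp',(395,138),.05),('pink',(441,161),.05),('oL',(460,226),.05),('oM',(184,263),.05)]:
    m=(np.hypot(u-a,v-b)<20)&(W[...,2]>h-.008)&(W[...,2]<h+.01)
    p=W[m]; (c,r)=cv2.minEnclosingCircle(p[:,:2].astype(np.float32))
    print(n,m.sum(),'circ',np.round(c,4),'d',round(2*r*1000,1),'mean',p.mean(0).round(4),'area d',0)
# tray
m=(np.hypot(u-285,v-197)<75)&(W[...,2]>.004)&(W[...,2]<.03)
r=cv2.minAreaRect(W[m][:,:2].astype(np.float32));print('tray',r)
for n,(a,b),R in [('dL',(270,176),26),('dM',(307,184),22),('dS',(299,219),20),('dQ',(263,212),20)]:
    m=(np.hypot(u-a,v-b)<R)&(W[...,2]>.0135)&(W[...,2]<.03)
    print(n,np.round(cv2.minAreaRect(W[m][:,:2].astype(np.float32))[0],4),[round(2000*cv2.minEnclosingCircle(W[m][:,:2].astype(np.float32))[1],1)],W[b,a].round(4))
im=s['image'][:,:,::-1]
a=cv2.resize(im[150:280,90:220],(390,390),interpolation=2);b=cv2.resize(im[120:280,360:490],(317,390),interpolation=2)
cv2.imwrite('pics/c1.png',np.hstack([a,b]))
```

```text
L 495 circ [ 0.6389 -0.2671] d 61.0 mean [ 0.6386 -0.2658  0.0499] area d 0
M 325 circ [0.542  0.3934] d 48.7 mean [0.5412 0.3927 0.0502] area d 0
S 179 circ [0.6114 0.2657] d 36.1 mean [0.6113 0.265  0.0499] area d 0
slick 170 circ [ 0.4551 -0.2685] d 34.2 mean [ 0.4548 -0.2678  0.0619] area d 0
yel 163 circ [ 0.5245 -0.2363] d 33.9 mean [ 0.5246 -0.2361  0.0621] area d 0
purp 490 circ [ 0.7419 -0.2594] d 62.3 mean [ 0.7409 -0.2585  0.05  ] area d 0
pink 504 circ [ 0.6825 -0.3669] d 61.5 mean [ 0.6824 -0.3661  0.0497] area d 0
oL 124 circ [ 0.5258 -0.409 ] d 60.8 mean [ 0.526  -0.4084  0.0488] area d 0
oM 86 circ [0.4485 0.258 ] d 49.0 mean [0.448  0.2574 0.0493] area d 0
tray ((0.6098141670227051, 0.009903445839881897), (0.36711248755455017, 0.36420124769210815), 55.10016632080078)
dL [0.6588 0.0473] [127.2] [0.6573 0.0468 0.0092]
dM [ 0.6336 -0.042 ] [107.1] [ 0.6356 -0.0444  0.0096]
dS [ 0.5555 -0.0297] [78.5] [ 0.5491 -0.0229  0.014 ]
dQ [0.5699 0.0664] [78.4] [0.5683 0.0655 0.0084]
```

View pics/c1.png

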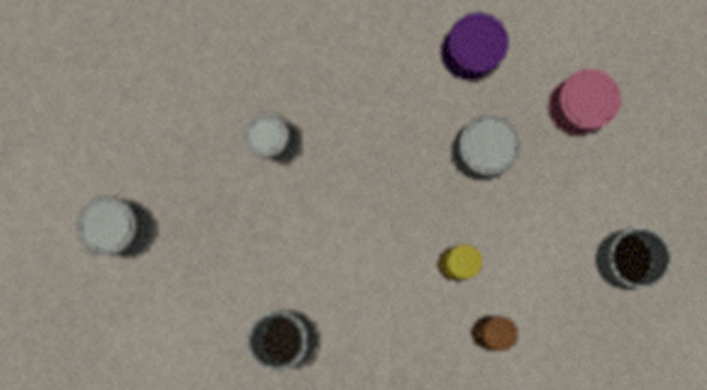

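The crop confirms the choice. The three closed silver tops are large (right panel, 489,147), medium (110,226) and small (268,136). Both open tins show dark interiors, and the brown slicker is separate from the yellow one. Next I'll refine the tray fit by colour.

Run:
```python
from h import *
s=np.load('top0.npz');im=s['image'];K=s['K'];T=s['T']
def back(p,z):
    p=np.atleast_2d(p); d=np.c_[(p[:,0]-K[0,2])/K[0,0],(p[:,1]-K[1,2])/K[1,1],np.ones(len(p))]@T[:3,:3].T
    return (T[:3,3]+d*((z-T[2,3])/d[:,2])[:,None])[:,:2]
hsv=cv2.cvtColor(im,cv2.COLOR_RGB2HSV)
roi=np.zeros((420,560),np.uint8);roi[140:255,228:342]=1
tray=((hsv[...,1]>75)&(roi>0)).astype(np.uint8)
cs=max(cv2.findContours(tray,0,1)[0],key=cv2.contourArea)[:,0]
r=cv2.minAreaRect(back(cs,.012).astype(np.float32));print('tray',r)
c=np.array(r[0]);b=cv2.boxPoints(r)
e=(b[1]-b[0]);e/=np.linalg.norm(e);f=np.array([-e[1],e[0]])
for i in(-1,1):
  for j in(-1,1):print((c+.046*(i*e+j*f)).round(4))
val=hsv[...,2]
for n,(a,q) in dict(dL=(270,176),dM=(307,184),dS=(299,219),dQ=(263,212)).items():
    m=((val>90)&(tray>0)).astype(np.uint8);_,l,st,ce=cv2.connectedComponentsWithStats(m)
    k=l[q,a];cn=cv2.findContours((l==k).astype(np.uint8),0,1)[0][0][:,0]
    R=cv2.minAreaRect(back(cn,.014).astype(np.float32));print(n,st[k,4],np.round(R[0],4),np.round(R[1],4))
```

```text
tray ((0.6037015914916992, 0.011539489030838013), (0.20415794849395752, 0.20375415682792664), 77.04702758789062)
[ 0.5486 -0.023 ]
[0.5692 0.0667]
[ 0.6382 -0.0436]
[0.6588 0.0461]
dL 909 [0.658  0.0454] [0.0816 0.0821]
dM 685 [ 0.6385 -0.0429] [0.0717 0.0714]
dS 489 [ 0.5492 -0.0229] [0.0589 0.0589]
dQ 571 [0.5697 0.0675] [0.0593 0.0594]
```

```bash
python3 -m creep '[{"spin":8.36,"hand":-1},{"spin":8.36,"hand":-1},{"spin":8.36,"hand":-1},{"z":0.03,"hand":-1},{"z":0.03,"hand":-1}]'
```

```text
$[0]: bad value
```

```bash
python3 -m creep '[{"x":0,"y":0,"z":0,"spin":8.36,"hand":-1},{"x":0,"y":0,"z":0,"spin":8.36,"hand":-1},{"x":0,"y":0,"z":0,"spin":8.36,"hand":-1},{"x":0,"y":0,"z":0.03,"spin":0,"hand":-1},{"x":0,"y":0,"z":0.03,"spin":0,"hand":-1}]'
```

```text
clock: 0.6
tool_pos: [0.2652, -0.5665, 0.1545]
eef_rot: [0.001, 1.0, -0.0, 0.0]
contact_force: [1.0, -0.5, 0.4]
grip_width: 0.0923
grasp_force: 0.0
```

```bash
python3 -m creep '[{"x":0.037,"y":-0.03,"z":0,"spin":0,"hand":-1},{"x":0.037,"y":-0.03,"z":0,"spin":0,"hand":-1},{"x":0.037,"y":-0.03,"z":0,"spin":0,"hand":-1},{"x":0.037,"y":-0.03,"z":0,"spin":0,"hand":-1},{"x":0.037,"y":-0.03,"z":0,"spin":0,"hand":-1}]'
python3 -m creep '[{"x":0.037,"y":-0.03,"z":0,"spin":0,"hand":-1},{"x":0.037,"y":-0.03,"z":0,"spin":0,"hand":-1},{"x":0.037,"y":-0.03,"z":0,"spin":0,"hand":-1},{"x":0.037,"y":-0.03,"z":0,"spin":0,"hand":-1},{"x":0.03,"y":-0.02,"z":0,"spin":0,"hand":-1}]'
```

```text
clock: 1.1
tool_pos: [0.451, -0.4146, 0.1543]
eef_rot: [-0.0, 1.0, -0.0, -0.0]
contact_force: [0.6, -0.3, 0.3]
grip_width: 0.0923
grasp_force: 0.0
clock: 1.6
tool_pos: [0.6296, -0.2736, 0.1542]
eef_rot: [-0.0, 1.0, 0.001, -0.0]
contact_force: [0.2, -0.2, -0.4]
grip_width: 0.0919
grasp_force: 0.0
```

```bash
python3 -m creep '[{"x":0.009,"y":-0.007,"z":0,"spin":0,"hand":-1},{"x":0,"y":0,"z":0.03,"spin":0,"hand":-1},{"x":0,"y":0,"z":0.03,"spin":0,"hand":-1},{"x":0,"y":0,"z":0.02,"spin":0,"hand":-1},{"x":0,"y":0,"z":0,"spin":0,"hand":-1}]'
python3 - <<'E'
from h import *
snap('top','t1.png');s=snap('side','s1.png')
a=cv2.imread('pics/t1.png')[100:290,350:500];b=cv2.imread('pics/s1.png')[80:270,270:420]
cv2.imwrite('pics/c2.png',cv2.resize(np.hstack([a,b]),None,fx=2.5,fy=2.5))
E
```

```text
clock: 2.1
tool_pos: [0.634, -0.2685, 0.0711]
eef_rot: [-0.001, 1.0, -0.0, -0.003]
contact_force: [-0.4, 0.8, 0.3]
grip_width: 0.0921
grasp_force: 0.0
```

View pics/c2.png

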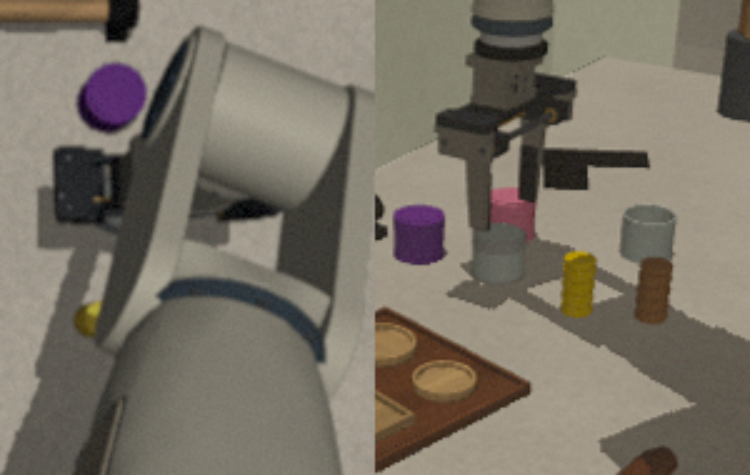

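The side crop shows the open fingers over the large tin (498,250), with the pink, purple and yellow pieces clear. I'll go down and grip it.

```bash
python3 -m creep '[{"x":0.005,"y":-0.002,"z":0,"spin":0,"hand":-1},{"x":0,"y":0,"z":0.02,"spin":0,"hand":-1},{"x":0,"y":0,"z":0.02,"spin":0,"hand":-1},{"x":0,"y":0,"z":0.015,"spin":0,"hand":-1},{"x":0,"y":0,"z":0,"spin":0,"hand":-1}]'
python3 -m creep '[{"x":0,"y":0,"z":0,"spin":0,"hand":0.3},{"x":0,"y":0,"z":0,"spin":0,"hand":1},{"x":0,"y":0,"z":0,"spin":0,"hand":1},{"x":0,"y":0,"z":0,"spin":0,"hand":1},{"x":0,"y":0,"z":0,"spin":0,"hand":1}]'
```

```text
clock: 2.7
tool_pos: [0.6412, -0.2667, 0.0183]
eef_rot: [-0.0, 1.0, 0.0, -0.001]
contact_force: [-0.3, 0.4, 0.8]
grip_width: 0.0919
grasp_force: 0.0
clock: 3.2
tool_pos: [0.6424, -0.2672, 0.0203]
eef_rot: [0.0, 1.0, 0.0, 0.0]
contact_force: [-1.2, 0.7, 3.8]
grip_width: 0.0591
grasp_force: 30.0
```

```bash
python3 -m creep '[{"x":0,"y":0,"z":-0.01,"spin":0,"hand":1},{"x":0,"y":0,"z":-0.02,"spin":0,"hand":1},{"x":0,"y":0,"z":-0.03,"spin":0,"hand":1},{"x":0,"y":0,"z":-0.03,"spin":0,"hand":1},{"x":0,"y":0,"z":0,"spin":0,"hand":1}]'
python3 -m creep '[{"x":0.002,"y":-0.02,"z":0,"spin":0,"hand":1},{"x":0.002,"y":-0.035,"z":0,"spin":0,"hand":1},{"x":0.002,"y":-0.04,"z":0,"spin":0,"hand":1},{"x":0.002,"y":-0.04,"z":0,"spin":0,"hand":1},{"x":0.002,"y":-0.04,"z":0,"spin":0,"hand":1}]'
python3 -m creep '[{"x":0.002,"y":-0.04,"z":0,"spin":0,"hand":1},{"x":0.002,"y":-0.04,"z":0,"spin":0,"hand":1},{"x":0.002,"y":-0.035,"z":0,"spin":0,"hand":1},{"x":0.002,"y":-0.02,"z":0,"spin":0,"hand":1},{"x":0,"y":0,"z":0,"spin":0,"hand":1}]'
```

```text
clock: 3.7
tool_pos: [0.6447, -0.2681, 0.1148]
eef_rot: [0.001, 1.0, 0.0, 0.003]
contact_force: [0.9, -0.3, -1.1]
grip_width: 0.0595
grasp_force: 30.0
clock: 4.2
tool_pos: [0.6505, -0.0894, 0.108]
eef_rot: [-0.0, 1.0, -0.0, -0.001]
contact_force: [0.3, -0.7, -1.2]
grip_width: 0.0596
grasp_force: 30.0
clock: 4.7
tool_pos: [0.6586, 0.0467, 0.1081]
eef_rot: [-0.0, 1.0, 0.002, -0.001]
contact_force: [0.5, -0.2, -1.3]
grip_width: 0.0595
grasp_force: 30.0
```

```bash
python3 -m creep '[{"x":0.002,"y":0,"z":0.02,"spin":0,"hand":1},{"x":0,"y":0,"z":0.02,"spin":0,"hand":1},{"x":0,"y":0,"z":0,"spin":0,"hand":1},{"x":0,"y":0,"z":0,"spin":0,"hand":1},{"x":0,"y":0,"z":0,"spin":0,"hand":1}]'
python3 - <<'E'
from h import *
s=snap('side','s2.png');print(env.sense()['tool_pos'])
b=cv2.imread('pics/s2.png')[130:280,180:360]
cv2.imwrite('pics/c3.png',cv2.resize(b,None,fx=4,fy=4))
E
```

```text
clock: 5.2
tool_pos: [0.6623, 0.0427, 0.0703]
eef_rot: [-0.0, 1.0, -0.0, 0.0]
contact_force: [-0.3, -0.8, -1.3]
grip_width: 0.0596
grasp_force: 30.0
[0.66248402 0.04278377 0.07052593]
```

View pics/c3.png

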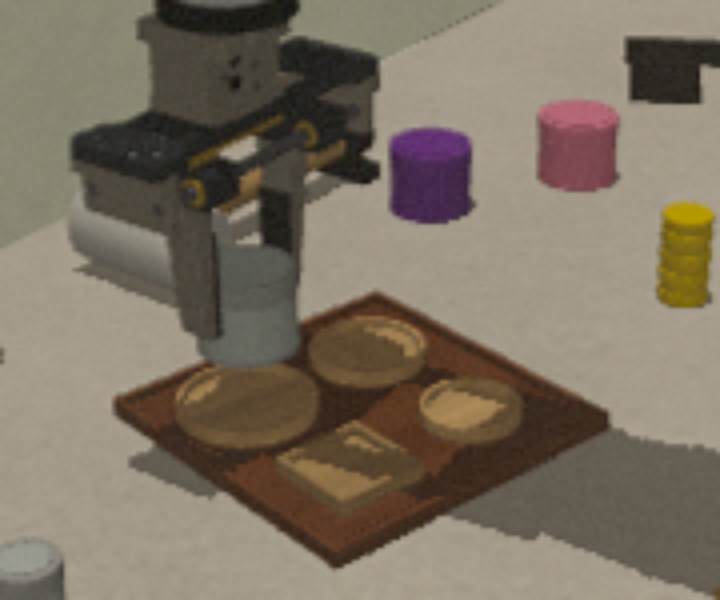

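The tin hangs upright over the large dish (crop 248,400). I'll lower it slowly.

```bash
python3 -m creep '[{"x":0,"y":-0.003,"z":0.01,"spin":0,"hand":1},{"x":0,"y":0,"z":0.012,"spin":0,"hand":1},{"x":0,"y":0,"z":0.008,"spin":0,"hand":1},{"x":0,"y":0,"z":0.004,"spin":0,"hand":1},{"x":0,"y":0,"z":0,"spin":0,"hand":1}]'
python3 -m creep '[{"x":0,"y":0,"z":0.002,"spin":0,"hand":1},{"x":0,"y":0,"z":0.002,"spin":0,"hand":1},{"x":0,"y":0,"z":0.001,"spin":0,"hand":1},{"x":0,"y":0,"z":0,"spin":0,"hand":1},{"x":0,"y":0,"z":0,"spin":0,"hand":1}]'
```

```text
clock: 5.75
tool_pos: [0.6612, 0.0459, 0.0344]
eef_rot: [0.0, 1.0, 0.0, -0.001]
contact_force: [-0.2, -0.3, -0.6]
grip_width: 0.059
grasp_force: 30.0
clock: 6.25
tool_pos: [0.662, 0.046, 0.0307]
eef_rot: [-0.0, 1.0, 0.0, 0.0]
contact_force: [0.2, -0.3, -1.3]
grip_width: 0.0592
grasp_force: 30.0
```

```bash
python3 -m creep '[{"x":0,"y":0,"z":0.001,"spin":0,"hand":1},{"x":0,"y":0,"z":0.001,"spin":0,"hand":1},{"x":0,"y":0,"z":0,"spin":0,"hand":1},{"x":0,"y":0,"z":0,"spin":0,"hand":1},{"x":0,"y":0,"z":0,"spin":0,"hand":1}]'
```

```text
clock: 6.75
tool_pos: [0.6622, 0.046, 0.0302]
eef_rot: [-0.0, 1.0, 0.0, 0.0]
contact_force: [-4.3, -1.2, 12.8]
grip_width: 0.0596
grasp_force: 30.0
```

Contact. I'll open partly, rise, then head for the medium tin.

```bash
python3 -m creep '[{"x":0,"y":0,"z":0,"spin":0,"hand":-0.4},{"x":0,"y":0,"z":0,"spin":0,"hand":-0.6},{"x":0,"y":0,"z":0,"spin":0,"hand":-0.6},{"x":0,"y":0,"z":0,"spin":0,"hand":-0.6},{"x":0,"y":0,"z":0,"spin":0,"hand":-0.6}]'
python3 -m creep '[{"x":0,"y":0,"z":-0.01,"spin":0,"hand":-0.6},{"x":0,"y":0,"z":-0.02,"spin":0,"hand":-0.6},{"x":0,"y":0,"z":-0.03,"spin":0,"hand":-0.6},{"x":0,"y":0,"z":-0.04,"spin":0,"hand":-0.6},{"x":0,"y":0,"z":0,"spin":0,"hand":-0.6}]'
```

```text
clock: 7.25
tool_pos: [0.6618, 0.0459, 0.0284]
eef_rot: [0.0, 1.0, 0.0, -0.0]
contact_force: [0.5, -0.8, 0.2]
grip_width: 0.0734
grasp_force: 0.0
clock: 7.75
tool_pos: [0.6656, 0.0462, 0.135]
eef_rot: [-0.0, 1.0, 0.0, 0.005]
contact_force: [0.8, -0.3, 0.4]
grip_width: 0.0732
grasp_force: 0.0
```

```bash
python3 -m creep '[{"x":-0.012,"y":-0.034,"z":0,"spin":0,"hand":-0.8},{"x":-0.012,"y":-0.034,"z":0,"spin":0,"hand":-0.8},{"x":-0.012,"y":-0.034,"z":0,"spin":0,"hand":-0.8},{"x":-0.012,"y":-0.034,"z":0,"spin":0,"hand":-0.8},{"x":-0.012,"y":-0.034,"z":0,"spin":0,"hand":-0.8}]'
python3 -m creep '[{"x":-0.012,"y":-0.034,"z":0,"spin":0,"hand":-0.8},{"x":-0.012,"y":-0.034,"z":0,"spin":0,"hand":-0.8},{"x":-0.012,"y":-0.034,"z":0,"spin":0,"hand":-0.8},{"x":-0.012,"y":-0.034,"z":0,"spin":0,"hand":-0.8},{"x":-0.012,"y":-0.034,"z":0,"spin":0,"hand":-0.8}]'
python3 -m creep '[{"x":0,"y":0,"z":0.03,"spin":0,"hand":-0.8},{"x":0,"y":0,"z":0.03,"spin":0,"hand":-0.8},{"x":0,"y":0,"z":0,"spin":0,"hand":-0.8},{"x":0,"y":0,"z":0,"spin":0,"hand":-0.8},{"x":0,"y":0,"z":0,"spin":0,"hand":-0.8}]'
```

```text
clock: 8.25
tool_pos: [0.6012, 0.2171, 0.1286]
eef_rot: [0.0, 1.0, -0.0, -0.0]
contact_force: [0.3, 0.4, 0.4]
grip_width: 0.0828
grasp_force: 0.0
clock: 8.75
tool_pos: [0.5412, 0.3872, 0.1286]
eef_rot: [0.0, 1.0, 0.0, -0.0]
contact_force: [0.6, -0.4, -0.0]
grip_width: 0.0829
grasp_force: 0.0
clock: 9.25
tool_pos: [0.5429, 0.3863, 0.0702]
eef_rot: [-0.001, 1.0, -0.0, 0.001]
contact_force: [0.2, -0.5, 1.5]
grip_width: 0.0827
grasp_force: 0.0
```

Run:
```python
from h import *
s=snap('side','s3.png');print(env.sense()['tool_pos'])
```

```text
[0.54301028 0.38636217 0.07039144]
```

View pics/s3.png

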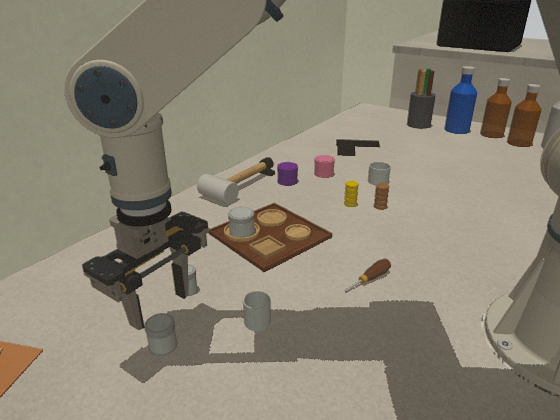

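The large tin stands in its dish at (241,222). The open fingers straddle the line above the medium tin (160,333).

```bash
python3 -m creep '[{"x":-0.001,"y":-0.007,"z":0,"spin":0,"hand":-0.8},{"x":0,"y":0,"z":0.02,"spin":0,"hand":-0.8},{"x":0,"y":0,"z":0.02,"spin":0,"hand":-0.8},{"x":0,"y":0,"z":0.012,"spin":0,"hand":-0.8},{"x":0,"y":0,"z":0,"spin":0,"hand":-0.8}]'
python3 -m creep '[{"x":0,"y":0,"z":0,"spin":0,"hand":0.3},{"x":0,"y":0,"z":0,"spin":0,"hand":1},{"x":0,"y":0,"z":0,"spin":0,"hand":1},{"x":0,"y":0,"z":0,"spin":0,"hand":1},{"x":0,"y":0,"z":0,"spin":0,"hand":1}]'
```

```text
clock: 9.8
tool_pos: [0.5401, 0.3926, 0.0154]
eef_rot: [0.001, 1.0, 0.0, -0.001]
contact_force: [-0.2, -0.3, 0.2]
grip_width: 0.0827
grasp_force: 0.0
clock: 10.3
tool_pos: [0.5412, 0.3932, 0.0172]
eef_rot: [-0.0, 1.0, 0.0, 0.0]
contact_force: [-0.3, -0.8, 2.5]
grip_width: 0.0474
grasp_force: 30.0
```

```bash
python3 -m creep '[{"x":0,"y":0,"z":-0.01,"spin":0,"hand":1},{"x":0,"y":0,"z":-0.03,"spin":0,"hand":1},{"x":0,"y":0,"z":-0.04,"spin":0,"hand":1},{"x":0,"y":0,"z":-0.02,"spin":0,"hand":1},{"x":0,"y":0.01,"z":0,"spin":0,"hand":1}]'
python3 -m creep '[{"x":0.008,"y":0.025,"z":0,"spin":0,"hand":1},{"x":0.008,"y":0.035,"z":0,"spin":0,"hand":1},{"x":0.008,"y":0.035,"z":0,"spin":0,"hand":1},{"x":0.008,"y":0.035,"z":0,"spin":0,"hand":1},{"x":0.008,"y":0.035,"z":0,"spin":0,"hand":1}]'
python3 -m creep '[{"x":0.008,"y":0.035,"z":0,"spin":0,"hand":1},{"x":0.008,"y":0.035,"z":0,"spin":0,"hand":1},{"x":0.008,"y":0.035,"z":0,"spin":0,"hand":1},{"x":0.008,"y":0.035,"z":0,"spin":0,"hand":1},{"x":0.008,"y":0.035,"z":0,"spin":0,"hand":1}]'
python3 -m creep '[{"x":0.008,"y":0.035,"z":0,"spin":0,"hand":1},{"x":0.008,"y":0.035,"z":0,"spin":0,"hand":1},{"x":0.001,"y":0.016,"z":0,"spin":0,"hand":1},{"x":0,"y":0,"z":0,"spin":0,"hand":1},{"x":0,"y":0,"z":0,"spin":0,"hand":1}]'
```

```text
clock: 10.8
tool_pos: [0.5429, 0.3849, 0.1207]
eef_rot: [-0.002, 1.0, 0.0, 0.003]
contact_force: [1.3, -0.1, -1.2]
grip_width: 0.0475
grasp_force: 30.0
clock: 11.3
tool_pos: [0.5798, 0.2156, 0.1151]
eef_rot: [0.0, 1.0, 0.0, -0.001]
contact_force: [-0.2, 1.2, -1.1]
grip_width: 0.0475
grasp_force: 30.0
clock: 11.8
tool_pos: [0.6196, 0.0408, 0.1151]
eef_rot: [0.0, 1.0, -0.0, -0.001]
contact_force: [1.0, 1.5, -0.6]
grip_width: 0.0473
grasp_force: 30.0
clock: 12.3
tool_pos: [0.6369, -0.0427, 0.1158]
eef_rot: [-0.0, 1.0, -0.0, -0.001]
contact_force: [-0.8, -0.7, -1.8]
grip_width: 0.0471
grasp_force: 30.0
```

```bash
python3 -m creep '[{"x":0.001,"y":0,"z":0.02,"spin":0,"hand":1},{"x":0,"y":0,"z":0.025,"spin":0,"hand":1},{"x":0,"y":0,"z":0.022,"spin":0,"hand":1},{"x":0,"y":0,"z":0.012,"spin":0,"hand":1},{"x":0,"y":0,"z":0,"spin":0,"hand":1}]'
python3 -m creep '[{"x":0,"y":0,"z":0.004,"spin":0,"hand":1},{"x":0,"y":0,"z":0.002,"spin":0,"hand":1},{"x":0,"y":0,"z":0.001,"spin":0,"hand":1},{"x":0,"y":0,"z":0,"spin":0,"hand":1},{"x":0,"y":0,"z":0,"spin":0,"hand":1}]'
```

```text
clock: 12.8
tool_pos: [0.6373, -0.0417, 0.0358]
eef_rot: [-0.0, 1.0, 0.001, -0.002]
contact_force: [0.0, 0.5, -1.4]
grip_width: 0.0478
grasp_force: 30.0
clock: 13.3
tool_pos: [0.6392, -0.0431, 0.031]
eef_rot: [0.0, 1.0, -0.0, 0.0]
contact_force: [-0.7, 0.6, -1.2]
grip_width: 0.0476
grasp_force: 30.0
```

```bash
python3 -m creep '[{"x":0,"y":0,"z":0.001,"spin":0,"hand":1},{"x":0,"y":0,"z":0.001,"spin":0,"hand":1},{"x":0,"y":0,"z":0.001,"spin":0,"hand":1},{"x":0,"y":0,"z":0,"spin":0,"hand":1},{"x":0,"y":0,"z":0,"spin":0,"hand":1}]'
```

```text
clock: 13.8
tool_pos: [0.6389, -0.043, 0.0275]
eef_rot: [-0.0, 1.0, 0.0, -0.0]
contact_force: [-0.2, 0.6, -1.6]
grip_width: 0.0474
grasp_force: 30.0
```

```bash
python3 -m creep '[{"x":0,"y":0,"z":0.001,"spin":0,"hand":1},{"x":0,"y":0,"z":0.0005,"spin":0,"hand":1},{"x":0,"y":0,"z":0,"spin":0,"hand":1},{"x":0,"y":0,"z":0,"spin":0,"hand":1},{"x":0,"y":0,"z":0,"spin":0,"hand":1}]'
```

```text
clock: 14.3
tool_pos: [0.6391, -0.0431, 0.0271]
eef_rot: [0.0, 1.0, 0.0, 0.0]
contact_force: [-3.7, 0.6, 8.4]
grip_width: 0.0473
grasp_force: 30.0
```

```bash
python3 -m creep '[{"x":0,"y":0,"z":0,"spin":0,"hand":-0.2},{"x":0,"y":0,"z":0,"spin":0,"hand":-0.35},{"x":0,"y":0,"z":0,"spin":0,"hand":-0.35},{"x":0,"y":0,"z":0,"spin":0,"hand":-0.35},{"x":0,"y":0,"z":-0.005,"spin":0,"hand":-0.35}]'
python3 -m creep '[{"x":0,"y":0,"z":-0.02,"spin":0,"hand":-0.35},{"x":0,"y":0,"z":-0.04,"spin":0,"hand":-0.35},{"x":0,"y":0,"z":-0.04,"spin":0,"hand":-0.35},{"x":0,"y":0,"z":0,"spin":0,"hand":-0.35},{"x":-0.003,"y":-0.03,"z":0,"spin":0,"hand":-0.35}]'
python3 -m creep '[{"x":-0.003,"y":-0.035,"z":0,"spin":0,"hand":-0.35},{"x":-0.003,"y":-0.035,"z":0,"spin":0,"hand":-0.35},{"x":-0.003,"y":-0.035,"z":0,"spin":0,"hand":-0.35},{"x":-0.003,"y":-0.035,"z":0,"spin":0,"hand":-0.35},{"x":-0.003,"y":-0.035,"z":0,"spin":0,"hand":-0.6}]'
python3 -m creep '[{"x":-0.003,"y":-0.035,"z":0,"spin":0,"hand":-0.6},{"x":-0.003,"y":-0.035,"z":0,"spin":0,"hand":-0.6},{"x":-0.003,"y":-0.03,"z":0,"spin":0,"hand":-0.6},{"x":0,"y":0,"z":0,"spin":0,"hand":-0.6},{"x":0,"y":0,"z":0,"spin":0,"hand":-0.6}]'
```

```text
clock: 14.8
tool_pos: [0.6384, -0.043, 0.0305]
eef_rot: [-0.0, 1.0, 0.0, -0.001]
contact_force: [0.2, -0.3, 0.0]
grip_width: 0.0622
grasp_force: 0.0
clock: 15.3
tool_pos: [0.6373, -0.0152, 0.1328]
eef_rot: [0.0, 1.0, -0.001, 0.002]
contact_force: [0.2, 1.0, -0.9]
grip_width: 0.0621
grasp_force: 0.0
clock: 15.8
tool_pos: [0.6204, 0.1633, 0.1307]
eef_rot: [0.0, 1.0, 0.0, -0.0]
contact_force: [0.3, -0.3, -1.1]
grip_width: 0.0679
grasp_force: 0.0
clock: 16.3
tool_pos: [0.6114, 0.2622, 0.1305]
eef_rot: [0.0, 1.0, 0.001, -0.0]
contact_force: [-0.3, -0.4, -0.3]
grip_width: 0.0734
grasp_force: 0.0
```

```bash
python3 -m creep '[{"x":0,"y":-0.003,"z":0.02,"spin":0,"hand":-0.6},{"x":0,"y":0,"z":0.03,"spin":0,"hand":-0.6},{"x":0,"y":0,"z":0.01,"spin":0,"hand":-0.6},{"x":0,"y":0,"z":0,"spin":0,"hand":-0.6},{"x":0,"y":0,"z":0,"spin":0,"hand":-0.6}]'
python3 -m creep '[{"x":0,"y":0,"z":0.02,"spin":0,"hand":-0.6},{"x":0,"y":0,"z":0.02,"spin":0,"hand":-0.6},{"x":0,"y":0,"z":0.012,"spin":0,"hand":-0.6},{"x":0,"y":0,"z":0,"spin":0,"hand":-0.6},{"x":0,"y":0,"z":0,"spin":0,"hand":-0.6}]'
python3 -m creep '[{"x":0,"y":0,"z":0,"spin":0,"hand":0.3},{"x":0,"y":0,"z":0,"spin":0,"hand":1},{"x":0,"y":0,"z":0,"spin":0,"hand":1},{"x":0,"y":0,"z":0,"spin":0,"hand":1},{"x":0,"y":0,"z":0,"spin":0,"hand":1}]'
```

```text
clock: 16.8
tool_pos: [0.6124, 0.2644, 0.0718]
eef_rot: [-0.0, 1.0, -0.0, 0.0]
contact_force: [0.1, 0.7, 0.6]
grip_width: 0.0737
grasp_force: 0.0
clock: 17.3
tool_pos: [0.6125, 0.2651, 0.02]
eef_rot: [-0.0, 1.0, -0.0, 0.0]
contact_force: [0.4, 0.6, 0.2]
grip_width: 0.0739
grasp_force: 0.0
clock: 17.8
tool_pos: [0.612, 0.265, 0.0192]
eef_rot: [-0.0, 1.0, 0.0, 0.0]
contact_force: [-0.5, -0.8, 0.1]
grip_width: 0.0356
grasp_force: 12.5
```

```bash
python3 -m creep '[{"x":0,"y":0,"z":0,"spin":0,"hand":1},{"x":0,"y":0,"z":-0.01,"spin":0,"hand":1},{"x":0,"y":0,"z":-0.03,"spin":0,"hand":1},{"x":0,"y":0,"z":-0.04,"spin":0,"hand":1},{"x":0,"y":0,"z":-0.02,"spin":0,"hand":1}]'
python3 -m creep '[{"x":-0.007,"y":0.02,"z":0,"spin":0,"hand":1},{"x":-0.007,"y":0.035,"z":0,"spin":0,"hand":1},{"x":-0.007,"y":0.035,"z":0,"spin":0,"hand":1},{"x":-0.007,"y":0.035,"z":0,"spin":0,"hand":1},{"x":-0.007,"y":0.035,"z":0,"spin":0,"hand":1}]'
python3 -m creep '[{"x":-0.007,"y":0.035,"z":0,"spin":0,"hand":1},{"x":-0.007,"y":0.035,"z":0,"spin":0,"hand":1},{"x":-0.007,"y":0.035,"z":0,"spin":0,"hand":1},{"x":-0.007,"y":0.023,"z":0,"spin":0,"hand":1},{"x":0,"y":0,"z":0,"spin":0,"hand":1}]'
```

```text
clock: 18.3
tool_pos: [0.6132, 0.2655, 0.1229]
eef_rot: [-0.001, 1.0, 0.0, 0.002]
contact_force: [0.1, -0.2, 0.0]
grip_width: 0.0352
grasp_force: 30.0
clock: 18.8
tool_pos: [0.5766, 0.1038, 0.1198]
eef_rot: [-0.0, 1.0, 0.0, 0.0]
contact_force: [-0.2, -0.4, -1.4]
grip_width: 0.0353
grasp_force: 30.0
clock: 19.3
tool_pos: [0.5481, -0.0254, 0.1196]
eef_rot: [0.0, 1.0, -0.001, -0.0]
contact_force: [-0.6, 0.2, -0.4]
grip_width: 0.0353
grasp_force: 30.0
```

```bash
python3 -m creep '[{"x":0.002,"y":0,"z":0.02,"spin":0,"hand":1},{"x":0,"y":0,"z":0.025,"spin":0,"hand":1},{"x":0,"y":0,"z":0.022,"spin":0,"hand":1},{"x":0,"y":0,"z":0.015,"spin":0,"hand":1},{"x":0,"y":0,"z":0,"spin":0,"hand":1}]'
python3 -m creep '[{"x":0,"y":0,"z":0.003,"spin":0,"hand":1},{"x":0,"y":0,"z":0.002,"spin":0,"hand":1},{"x":0,"y":0,"z":0.001,"spin":0,"hand":1},{"x":0,"y":0,"z":0,"spin":0,"hand":1},{"x":0,"y":0,"z":0,"spin":0,"hand":1}]'
```

```text
clock: 19.8
tool_pos: [0.5498, -0.0221, 0.0356]
eef_rot: [-0.0, 1.0, 0.0, -0.002]
contact_force: [-1.0, -1.0, 0.2]
grip_width: 0.0354
grasp_force: 30.0
clock: 20.3
tool_pos: [0.5512, -0.023, 0.0315]
eef_rot: [0.0, 1.0, 0.0, 0.0]
contact_force: [0.0, -0.0, -0.4]
grip_width: 0.0356
grasp_force: 30.0
```

```bash
python3 -m creep '[{"x":0,"y":0,"z":0.001,"spin":0,"hand":1},{"x":0,"y":0,"z":0.001,"spin":0,"hand":1},{"x":0,"y":0,"z":0.0005,"spin":0,"hand":1},{"x":0,"y":0,"z":0,"spin":0,"hand":1},{"x":0,"y":0,"z":0,"spin":0,"hand":1}]'
```

```text
clock: 20.8
tool_pos: [0.5511, -0.0231, 0.0292]
eef_rot: [0.0, 1.0, 0.0, 0.0]
contact_force: [-1.4, 1.0, 7.9]
grip_width: 0.0354
grasp_force: 30.0
```

```bash
python3 -m creep '[{"x":0,"y":0,"z":0,"spin":0,"hand":0.05},{"x":0,"y":0,"z":0,"spin":0,"hand":-0.1},{"x":0,"y":0,"z":0,"spin":0,"hand":-0.1},{"x":0,"y":0,"z":0,"spin":0,"hand":-0.1},{"x":0,"y":0,"z":-0.005,"spin":0,"hand":-0.1}]'
python3 -m creep '[{"x":0,"y":0,"z":-0.02,"spin":0,"hand":-0.1},{"x":0,"y":0,"z":-0.04,"spin":0,"hand":-0.1},{"x":0,"y":0,"z":-0.04,"spin":0,"hand":-0.1},{"x":0,"y":0,"z":0,"spin":0,"hand":-0.1},{"x":-0.012,"y":0.03,"z":0,"spin":0,"hand":-0.3}]'
python3 -m creep '[{"x":-0.012,"y":0.03,"z":0,"spin":0,"hand":-0.5},{"x":-0.012,"y":0.03,"z":0,"spin":0,"hand":-0.5},{"x":-0.012,"y":0.03,"z":0,"spin":0,"hand":-0.5},{"x":-0.012,"y":0.03,"z":0,"spin":0,"hand":-0.5},{"x":-0.012,"y":0.03,"z":0,"spin":0,"hand":-0.5}]'
python3 -m creep '[{"x":-0.012,"y":0.03,"z":0,"spin":0,"hand":-0.5},{"x":-0.012,"y":0.035,"z":0,"spin":0,"hand":-0.5},{"x":0,"y":0,"z":0,"spin":0,"hand":-0.5},{"x":0,"y":0,"z":0.02,"spin":0,"hand":-0.5},{"x":0,"y":0,"z":0,"spin":0,"hand":-0.5}]'
python3 - <<'E'
from h import *
s=snap('side','s4.png');print(env.sense()['tool_pos'])
b=cv2.imread('pics/s4.png')[130:280,180:420]
cv2.imwrite('pics/c4.png',cv2.resize(b,None,fx=3,fy=3))
E
```

```text
clock: 21.3
tool_pos: [0.5504, -0.023, 0.0331]
eef_rot: [-0.0, 1.0, 0.0, -0.001]
contact_force: [0.0, -0.2, 0.3]
grip_width: 0.0502
grasp_force: 0.0
clock: 21.8
tool_pos: [0.541, -0.0516, 0.1352]
eef_rot: [-0.0, 1.0, 0.001, 0.002]
contact_force: [-0.1, -0.8, -0.5]
grip_width: 0.0564
grasp_force: 0.0
clock: 22.3
tool_pos: [0.478, -0.204, 0.1332]
eef_rot: [-0.0, 1.0, 0.0, -0.0]
contact_force: [1.9, 0.1, 0.0]
grip_width: 0.0687
grasp_force: 0.0
clock: 22.8
tool_pos: [0.4535, -0.267, 0.1116]
eef_rot: [-0.001, 1.0, -0.0, -0.002]
contact_force: [-0.1, -0.6, -0.1]
grip_width: 0.0692
grasp_force: 0.0
[ 0.45404147 -0.26705592  0.11257583]
```

View pics/c4.png

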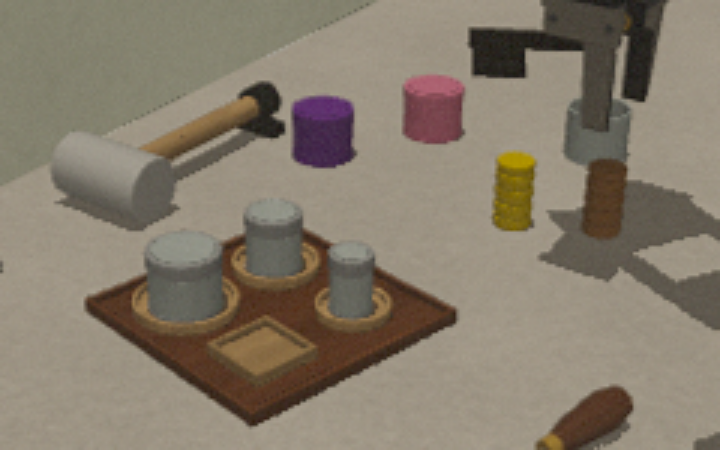

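All three tins stand centred in their dishes at crop (184,285), (273,245) and (351,285). The gripper is over the brown slicker (604,200).

```bash
python3 -m creep '[{"x":0.001,"y":0.001,"z":0.02,"spin":0,"hand":-0.5},{"x":0,"y":0,"z":0.015,"spin":0,"hand":-0.5},{"x":0,"y":0,"z":0,"spin":0,"hand":-0.5},{"x":0,"y":0,"z":0,"spin":0,"hand":-0.5},{"x":0,"y":0,"z":0,"spin":0,"hand":-0.5}]'
python3 -m creep '[{"x":0,"y":0,"z":0.02,"spin":0,"hand":-0.5},{"x":0,"y":0,"z":0.02,"spin":0,"hand":-0.5},{"x":0,"y":0,"z":0.014,"spin":0,"hand":-0.5},{"x":0,"y":0,"z":0,"spin":0,"hand":-0.5},{"x":0,"y":0,"z":0,"spin":0,"hand":-0.5}]'
python3 -m creep '[{"x":0,"y":0,"z":0,"spin":0,"hand":0},{"x":0,"y":0,"z":0,"spin":0,"hand":1},{"x":0,"y":0,"z":0,"spin":0,"hand":1},{"x":0,"y":0,"z":0,"spin":0,"hand":1},{"x":0,"y":0,"z":0,"spin":0,"hand":1}]'
```

```text
clock: 23.35
tool_pos: [0.4566, -0.2691, 0.0796]
eef_rot: [0.0, 1.0, 0.0, 0.001]
contact_force: [-0.3, 0.2, -0.2]
grip_width: 0.0687
grasp_force: 0.0
clock: 23.85
tool_pos: [0.4562, -0.2691, 0.025]
eef_rot: [0.0, 1.0, 0.0, 0.0]
contact_force: [0.2, 0.4, 0.4]
grip_width: 0.0691
grasp_force: 0.0
clock: 24.35
tool_pos: [0.4561, -0.2691, 0.0248]
eef_rot: [0.0, 1.0, 0.0, 0.0]
contact_force: [-0.4, 0.3, 2.7]
grip_width: 0.0332
grasp_force: 30.0
```

```bash
python3 -m creep '[{"x":0,"y":0,"z":-0.01,"spin":0,"hand":1},{"x":0,"y":0,"z":-0.03,"spin":0,"hand":1},{"x":0,"y":0,"z":-0.04,"spin":0,"hand":1},{"x":0,"y":0,"z":-0.03,"spin":0,"hand":1},{"x":0,"y":0,"z":0,"spin":0,"hand":1}]'
python3 -m creep '[{"x":0.01,"y":-0.025,"z":0,"spin":0,"hand":1},{"x":0.011,"y":-0.033,"z":0,"spin":0,"hand":1},{"x":0.011,"y":-0.033,"z":0,"spin":0,"hand":1},{"x":0.011,"y":-0.033,"z":0,"spin":0,"hand":1},{"x":0.011,"y":-0.033,"z":0,"spin":0,"hand":1}]'
python3 -m creep '[{"x":0.011,"y":-0.033,"z":0,"spin":0,"hand":1},{"x":0.011,"y":-0.033,"z":0,"spin":0,"hand":1},{"x":0.011,"y":-0.033,"z":0,"spin":0,"hand":1},{"x":0.011,"y":-0.033,"z":0,"spin":0,"hand":1},{"x":0.011,"y":-0.033,"z":0,"spin":0,"hand":1}]'
python3 -m creep '[{"x":0.005,"y":-0.014,"z":0,"spin":0,"hand":1},{"x":0,"y":0,"z":0.02,"spin":0,"hand":1},{"x":0,"y":0,"z":0.02,"spin":0,"hand":1},{"x":0,"y":0,"z":0,"spin":0,"hand":1},{"x":0,"y":0,"z":0,"spin":0,"hand":1}]'
```

```text
clock: 24.85
tool_pos: [0.4584, -0.2705, 0.1392]
eef_rot: [0.002, 1.0, 0.0, 0.003]
contact_force: [-0.0, 0.5, -0.1]
grip_width: 0.0332
grasp_force: 30.0
clock: 25.35
tool_pos: [0.5097, -0.1106, 0.1341]
eef_rot: [-0.0, 1.0, -0.0, -0.0]
contact_force: [-0.4, 0.5, -0.5]
grip_width: 0.0333
grasp_force: 30.0
clock: 25.85
tool_pos: [0.5646, 0.0544, 0.134]
eef_rot: [0.0, 1.0, 0.0, -0.001]
contact_force: [0.9, 1.1, -0.8]
grip_width: 0.0333
grasp_force: 30.0
clock: 26.35
tool_pos: [0.5694, 0.0665, 0.0944]
eef_rot: [0.0, 1.0, -0.0, -0.001]
contact_force: [0.7, 0.1, -0.6]
grip_width: 0.0335
grasp_force: 30.0
```

```bash
python3 -m creep '[{"x":0.001,"y":-0.001,"z":0.02,"spin":0,"hand":1},{"x":0,"y":0,"z":0.02,"spin":0,"hand":1},{"x":0,"y":0,"z":0.012,"spin":0,"hand":1},{"x":0,"y":0,"z":0.003,"spin":0,"hand":1},{"x":0,"y":0,"z":0,"spin":0,"hand":1}]'
python3 -m creep '[{"x":0,"y":0,"z":0.001,"spin":0,"hand":1},{"x":0,"y":0,"z":0.001,"spin":0,"hand":1},{"x":0,"y":0,"z":0,"spin":0,"hand":1},{"x":0,"y":0,"z":0,"spin":0,"hand":1},{"x":0,"y":0,"z":0,"spin":0,"hand":1}]'
```

```text
clock: 26.85
tool_pos: [0.5711, 0.0678, 0.0399]
eef_rot: [0.0, 1.0, -0.0, 0.0]
contact_force: [0.8, 0.2, -1.0]
grip_width: 0.0338
grasp_force: 30.0
clock: 27.35
tool_pos: [0.571, 0.068, 0.0378]
eef_rot: [-0.0, 1.0, 0.0, 0.0]
contact_force: [0.0, -0.3, -0.9]
grip_width: 0.0334
grasp_force: 30.0
```

```bash
python3 -m creep '[{"x":0,"y":0,"z":0.001,"spin":0,"hand":1},{"x":0,"y":0,"z":0.001,"spin":0,"hand":1},{"x":0,"y":0,"z":0.001,"spin":0,"hand":1},{"x":0,"y":0,"z":0,"spin":0,"hand":1},{"x":0,"y":0,"z":0,"spin":0,"hand":1}]'
```

```text
clock: 27.85
tool_pos: [0.5709, 0.068, 0.0348]
eef_rot: [-0.0, 1.0, 0.0, -0.0]
contact_force: [-1.3, -0.3, 5.6]
grip_width: 0.0333
grasp_force: 30.0
```

Contact. I'll release, rise, back away towards the start area and check.

```bash
python3 -m creep '[{"x":0,"y":0,"z":0,"spin":0,"hand":0.1},{"x":0,"y":0,"z":0,"spin":0,"hand":-0.05},{"x":0,"y":0,"z":0,"spin":0,"hand":-0.05},{"x":0,"y":0,"z":0,"spin":0,"hand":-0.05},{"x":0,"y":0,"z":-0.005,"spin":0,"hand":-0.05}]'
python3 -m creep '[{"x":0,"y":0,"z":-0.02,"spin":0,"hand":-0.05},{"x":0,"y":0,"z":-0.04,"spin":0,"hand":-0.05},{"x":0,"y":0,"z":-0.04,"spin":0,"hand":-0.05},{"x":0,"y":0,"z":-0.03,"spin":0,"hand":-0.05},{"x":0,"y":0,"z":0,"spin":0,"hand":-0.05}]'
python3 -m creep '[{"x":-0.02,"y":-0.04,"z":0,"spin":0,"hand":-0.05},{"x":-0.02,"y":-0.04,"z":0,"spin":0,"hand":-0.05},{"x":-0.02,"y":-0.04,"z":0,"spin":0,"hand":-0.05},{"x":-0.02,"y":-0.04,"z":0,"spin":0,"hand":-0.05},{"x":-0.02,"y":-0.04,"z":0,"spin":0,"hand":-0.05}]'
python3 -m creep '[{"x":-0.01,"y":-0.04,"z":0,"spin":0,"hand":-0.05},{"x":-0.01,"y":-0.04,"z":0,"spin":0,"hand":-0.05},{"x":0,"y":0,"z":0,"spin":0,"hand":-0.05},{"x":0,"y":0,"z":0,"spin":0,"hand":-0.05},{"x":0,"y":0,"z":0,"spin":0,"hand":-0.05}]'
python3 - <<'E'
from h import *
a=snap('side')['image'];s=snap('top');W=s['W']
cv2.imwrite('pics/f.png',np.hstack([cv2.resize(s['image'][120:280,160:480],(400,200)),cv2.resize(a[130:340,130:420],(290,200))])[:,:,::-1])
v,u=np.mgrid[:420,:560]
for n,c,h in [('L',(.658,.0455),.06),('M',(.6385,-.043),.06),('S',(.549,-.023),.06),('Q',(.5697,.067),.072),('oM',(.4485,.258),.05),('oL',(.526,-.409),.05)]:
    m=(np.hypot(W[...,0]-c[0],W[...,1]-c[1])<.045)&(abs(W[...,2]-h)<.008)
    q,r=cv2.minEnclosingCircle(W[m][:,:2].astype(np.float32));print(n,np.round(q,4),round(2*r,4),W[m][:,2].mean().round(4))
E
```

```text
clock: 28.35
tool_pos: [0.5704, 0.0679, 0.0391]
eef_rot: [0.0, 1.0, 0.0, -0.001]
contact_force: [-1.2, 0.3, 1.0]
grip_width: 0.0484
grasp_force: 0.0
clock: 28.85
tool_pos: [0.5738, 0.0683, 0.1745]
eef_rot: [-0.0, 1.0, 0.0, 0.004]
contact_force: [-0.1, -0.2, -0.7]
grip_width: 0.0482
grasp_force: 0.0
clock: 29.35
tool_pos: [0.4695, 0.2691, 0.1691]
eef_rot: [0.0, 1.0, -0.0, -0.0]
contact_force: [0.5, 0.4, 0.6]
grip_width: 0.0487
grasp_force: 0.0
clock: 29.85
tool_pos: [0.4508, 0.3468, 0.1691]
eef_rot: [0.0, 1.0, -0.0, -0.0]
contact_force: [0.6, 0.5, -0.6]
grip_width: 0.0481
grasp_force: 0.0
L [0.6583 0.0464] 0.0598 0.06
M [ 0.6399 -0.0423] 0.0486 0.0601
S [ 0.5513 -0.0226] 0.0355 0.0601
Q [0.5692 0.0687] 0.0336 0.0723
oM [0.4471 0.2579] 0.0485 0.0487
oL [ 0.5264 -0.4091] 0.0614 0.0485
```

View pics/f.png

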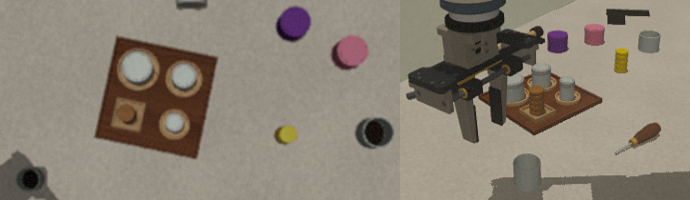

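All four pieces stand upright and centred at the right heights: tins at (138,68), (184,77) and (174,122), slicker at (126,113). The open tins haven't moved, and the arm is clear.

```bash
python3 -c "
from rig import job_done
print(job_done())"
```

```text
the job is handed in; nothing more can be done
None
```

The job is handed in: the three closed tins and the slicker stand upright in their dishes, the open tins and look-alikes were left alone, and it took about 30 s of the 106 s allowed.

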